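# Hold the carousel's index plunger out on the pool-water analyser

## Robot

A 7-joint arm with a two-finger parallel gripper is mounted at the origin on the work surface. World frame = base frame: x ahead of the robot, y to its left, z up, the work surface at z = 0. Lengths are in m, angles in rad, forces in N, time in s.
With the tool pointing down it reaches from about 0.35 to 0.9 m from the base axis. Payload 8.1 kg.
Tool frame: the origin (TCP) lies between the finger pads; the fingertips stand 8 mm ahead of it and the grasp point (between the pads) lies 11 mm behind it (env.tip_reach is the distance from the TCP to the fingertips, in m); z points along the fingers, y is the line along which they close (so a half turn about z gives the same grasp; the last joint's range is limited). The gripper opens to 85 mm and grips with 20 to 120 N. Pads are 22 mm wide; open, the fingers measure 114 mm over their backs; the gripper's body (76 mm by 85 mm) begins 54 mm behind the grasp point. The pads swing forward as they close: fully open they stand 13 mm farther back than shut.
Start: joints at [-1.422, 0.434, 0.025, 1.573, -0.012, 1.134, -0.075], TCP at [0.156, 0.605, 0.204] pointing down, gripper open.
Joint ranges: [-2.62, 2.62], [-0.44, 2.09], [-1.27, 1.32], [0.08, 2.57], [-1.32, 4.46], [0.12, 2], [-2.74, 2.74]. Speed limits (rad/s): [2.22, 2.22, 3.01, 3.01, 3.14, 3.14, 3.14].

## Interface

Orientations are given as a unit quaternion [x, y, z, w].
In Python, from station import env gives the robot as it stands.
- The arm moves only by the tool move_arm, never from a script. Its argument "rows" is a list of rows, each a list of 7 numbers: the closure in counts, from 0 (fully open) to 255 (shut), then the shift along the world's x, y, z in mm, then the turn, a rotation vector about the world's x, y, z in degrees. In form: [[grip, dx, dy, dz, wx, wy, wz], ...]. A call has 1 to 8 rows; each row is the pose to reach, as a shift and turn from the pose commanded when the call began; what a row does not reach only later rows make up. A row lasts 1/12 s, in which the tool goes at most 41.7 mm and 7.16 degrees, less where a joint would pass 70% of its speed; a pose out of reach is approached as far as the arm can. A call with a gripper value outside its range is refused whole. The fingers move at their own pace and stop on an object; "squeeze" is the grip in N (left out, the last holds). Time passes only in rows, so rows that repeat a pose let the fingers close. It gives the time, the measured TCP pose, the force, the opening and the grip force at its end, in the units of the state.
- env.observe(): the state, without advancing time (a new reading comes with each control period).
- env.get_image(name): name is "scene" or "side" or "wrist"; returns (picture, depth): 480x640x3 uint8, red, green, blue; 480x640 float32, m along the optical axis (not along the pixel's ray), 0 where there is no reading.
- env.camera_info(name): a dict with "K" (3x3 intrinsics, pixels), "world_from_camera" (4x4, takes a point from camera to world coordinates); the wrist camera has in their place "mount" (4x4, takes a point from camera to tool coordinates, whose origin is the TCP and whose axes are the flange's). Camera axes: x right, y down, z forward; pixel columns grow to the right and rows downward; lengths in m; the calibration is good to about 2 mm. The wrist camera is an equidistant fisheye: a pixel r from the principal point sees the ray r / f radians off the axis. A picture is of the moment at which its call begins: read the wrist's pose just before it. camera_info takes no time and is no camera call.
- env.job_done(): hands the job in; it is judged then, once.
Trained networks look in the newest picture that a camera, given by its name, has taken for a name from the list of things; names that differ only in an ending like _2 or _b are one class to them, and where a whole thing is asked for, a point or a joint stands for the part that bears it (a point fixed in the world has none). Each returns a list of dicts, best first, with "confidence" (0 to 1); they miss things now and then, are a little off and sometimes report something else, mostly with a low value. They report only what shows in the picture. A call takes as long as a camera call.
- env.boxes_of(camera, query): "point" ([column, row] in pixels, amid what is visible of it).
- env.outline_of(camera, query): "mask" (480x640 bool, what is visible of it) and "point" ([column, row] in pixels, amid what is visible of it).
The state is a dict: "t": time; "joint_pos": joint angles; "dq": joint speeds; "joint_torque": joint torques, N m; "tool_pos": TCP position; "orientation": TCP orientation; "wrist_force": force on the tool from outside, world axes, zero at the start; "moment": the same for the moment, N m; "grip_width": finger opening in m; "grasp_force": force on a finger pad.
Only numpy, scipy, OpenCV 4.12 (cv2) and the standard library are available. Lean on these libraries where they do the work, as an engineer would, in place of code of your own. Each camera call takes 0.05 s, during which the arm holds its last target. There are 200 camera calls.

## Task

Swing the blue hooded door of the water-test analyser wide open (about a right angle) by its steel handle, then take the red knob of the sprung index plunger behind it, pull it straight up as far as it goes and keep holding it there, so that a colleague can turn the sample carousel. Finish while still gripping the pulled-up knob, with the door still open; do not let go. Leave the beaker, bottle and jar standing where they are.

Things in the scene. Friction and masses are not known exactly. Their poses are not given: they have to be found in the camera images.
- analyser: White bench analyser, fixed, 250 mm deep and wide; deck 70 mm high with a grey carousel (coloured caps up to 95 mm) and a blue rear ridge 110 mm high. Origin: on the counter below the middle of its front face; x points into the machine, away from the robot, y to the left seen from the robot, z up. Two front corner posts, 158 mm high, stand at x 0 to 20, y +/-95 to +/-113 mm.
- guard_door (a joint): Angle of the blue hooded door, rad: 0 shut, grows as its free right edge swings out towards the robot and round to the left; stop at 1.9. May start ajar (up to 0.25). Stays where it is left (friction about 1 N at the handle). Panel 182 mm wide, 8 mm thick, 10 to 168 mm above the counter; its top carries a visor (160 to 168 mm high) that runs 86 mm back over the plunger knob.
- door_handle (a point): Centre line of the door's handle, 130 mm above the counter: an upright round steel bar 12 mm thick, 42 mm in front of the panel's mid-plane (32 mm clear gap), 145 mm from the hinge along the door; it spans heights 66 to 158 mm, top end free, foot bent to the door. Axes turn with the door: x square to the panel into the machine, y along it towards the hinge, z up.
- door_hinge (a point): Point on the door's vertical hinge line at the left front corner, in the panel's mid-plane, at the same height as the door_handle point.
- index_plunger (a joint): Lift of the index plunger, m: 0 seated (pin in the carousel's hole), 0.018 pulled fully up to its stop. It slides straight up; its spring resists with 6 N at 0, rising to 11.4 N at the stop, and draws it back at once if let go. The pin sits about 10 mm deep in its hole.
- plunger_knob (a point): Middle of the red plunger knob: round, upright, 32 mm tall, 24 mm thick at the waist (here), 30 mm across its top, 28 mm across its foot. On the analyser's mid-line, 60 mm behind its front face, 123 mm above the counter when seated (knob from 106 to 138 mm). Below it is a dark steel bracket, top at 96 mm. Moves with the plunger.
- beaker: Loose empty glass beaker, 68 mm wide, 85 mm high, beside the analyser; origin at the centre of its underside. Not to be disturbed.
- reagent_bottle: Loose white bottle with a yellow cap, 48 mm wide, 100 mm high, beside the analyser; origin at the centre of its underside. Not to be disturbed.
- sample_jar: Loose clear jar with a blue lid, 64 mm wide, 90 mm high, beside the analyser; origin at the centre of its underside. Not to be disturbed.

How it is judged:
By the outcome, as a careful person would: the job done as asked, in the order asked, and still so for the second after the job is handed in, while the arm keeps its last pose, push and grip.
It also fails if it takes over 48 s, if anything falls off the work surface, if the arm or the gripper's body presses on something with over 40 N, if the wrist force passes 120 N, or if a joint passes its speed limit or range.

## Working session

There is one attempt and no reset: what is moved stays moved. The work goes in short steps, Python scripts to look and compute and a tool call to move; the robot and the scene stay as the last step left them, time stands still between calls to the robot, and variables do not carry over. Pictures are saved under pics/ and viewed, at most 10 in all, crops included, and the job is handed in when it is done.

Besides the shell and the picture viewer there is one more tool, called after "Request:" as name(argument=value, ...), one argument or row to a line, values as JSON. move_arm: Moves the arm, as the interface text tells. Its arguments: {"type":"object","properties":{"rows":{"type":"array","items":{"type":"array","items":{"type":"number"}}},"squeeze":{"type":"number"}},"required":["rows"]}

```bash
mkdir -p pics; ls; cat > h.py <<'E'
import numpy as np, cv2
from station import env
def pts(cam, pic_depth, mask=None):
    """world points of all (masked) pixels of a fixed camera"""
    c=env.camera_info(cam); K=np.array(c["K"]); T=np.array(c["world_from_camera"])
    d=pic_depth; v,u=np.nonzero((d>0)&(mask if mask is not None else True))
    z=d[v,u]; P=np.stack([(u-K[0,2])/K[0,0]*z,(v-K[1,2])/K[1,1]*z,z],1)
    return P@T[:3,:3].T+T[:3,3]
E
python3 - <<'E'
from h import *
np.set_printoptions(precision=4,suppress=True)
s=env.observe(); print(s["t"],s["tool_pos"],s["orientation"])
for cam in ["scene","side"]:
    p,d=env.get_image(cam); cv2.imwrite(f"pics/{cam}0.png",p[...,::-1]); np.save(f"{cam}_d.npy",d)
    for q in ["analyser","guard_door","door_handle","plunger_knob","beaker","reagent_bottle","sample_jar"]:
        for o in env.outline_of(cam,q)[:2]:
            if o["confidence"]<.3: continue
            P=pts(cam,d,o["mask"])
            if len(P)==0: print(cam,q,"nodepth");continue
            print(cam,q,round(o["confidence"],2),np.round(o["point"]),"med",np.median(P,0),"lo",np.percentile(P,3,axis=0),"hi",np.percentile(P,97,axis=0))
E
```

```text
pics
0.0 [0.1556 0.6047 0.2035] [ 0.1256  0.9921 -0.0008 -0.    ]
scene analyser 0.76 [267. 236.] med [ 0.7093 -0.0372  0.0847] lo [ 0.563  -0.1861  0.0136] hi [0.8451 0.0535 0.1691]
scene guard_door 0.73 [303. 179.] med [ 0.5974 -0.059   0.1677] lo [ 0.5107 -0.1562  0.0433] hi [0.6586 0.0201 0.1701]
scene door_handle 0.98 [302. 180.] med [ 0.5972 -0.0591  0.1677] lo [ 0.5105 -0.1539  0.0439] hi [0.6586 0.0183 0.1701]
scene plunger_knob 0.86 [281. 199.] med [ 0.6552 -0.0641  0.1331] lo [ 0.6384 -0.0839  0.1056] hi [ 0.6639 -0.0552  0.1401]
scene beaker 0.74 [216. 174.] med [ 0.6511 -0.278   0.0589] lo [ 0.6169 -0.3213  0.0047] hi [ 0.6776 -0.2587  0.0855]
scene reagent_bottle 0.64 [349. 305.] med [0.6964 0.1601 0.0616] lo [0.6752 0.137  0.0079] hi [0.7093 0.1743 0.1007]
scene sample_jar 0.97 [264. 146.] med [ 0.5295 -0.2677  0.0888] lo [ 0.4929 -0.2899  0.0142] hi [ 0.546  -0.2446  0.0938]
side analyser 0.73 [266. 234.] med [ 0.7041 -0.0189  0.0858] lo [ 0.5557 -0.1787  0.0165] hi [0.8411 0.057  0.1709]
side analyser 0.49 [275. 202.] med [ 0.6541 -0.0616  0.1273] lo [ 0.643  -0.0798  0.0982] hi [ 0.663  -0.0522  0.1416]
side guard_door 0.65 [300. 183.] med [ 0.5958 -0.0673  0.1696] lo [ 0.5031 -0.1559  0.0658] hi [0.6563 0.0242 0.1721]
side door_handle 0.6 [300. 182.] med [ 0.5964 -0.0667  0.1696] lo [ 0.5054 -0.1517  0.0755] hi [0.6564 0.0227 0.1721]
side plunger_knob 0.69 [278. 201.] med [ 0.6545 -0.0606  0.1299] lo [ 0.6441 -0.079   0.1095] hi [ 0.6624 -0.0534  0.1415]
side beaker 0.89 [247. 178.] med [ 0.6475 -0.2713  0.0636] lo [ 0.6157 -0.3201  0.0177] hi [ 0.6749 -0.2559  0.0871]
side reagent_bottle 0.73 [312. 298.] med [0.6918 0.1649 0.0607] lo [0.6689 0.1438 0.0077] hi [0.7074 0.1763 0.1024]
```

```bash
python3 - <<'E'
import cv2
p=cv2.imread("pics/scene0.png"); cv2.imwrite("pics/c0.png",cv2.resize(p[100:350,140:440],None,fx=2.6,fy=2.4,interpolation=2))
E
```

```text
(no output)
```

View pics/scene0.png

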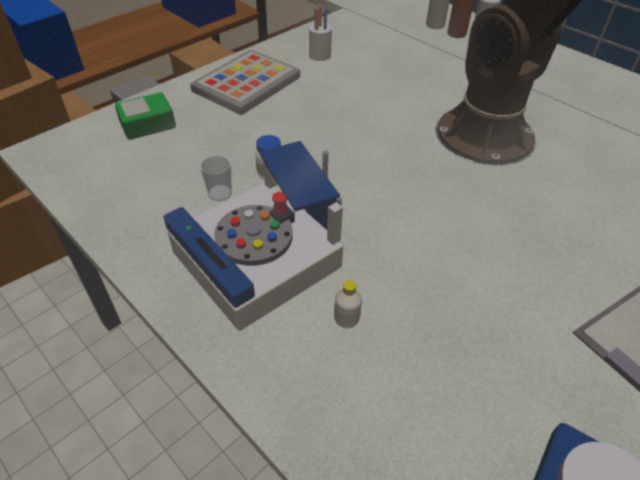

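View pics/c0.png

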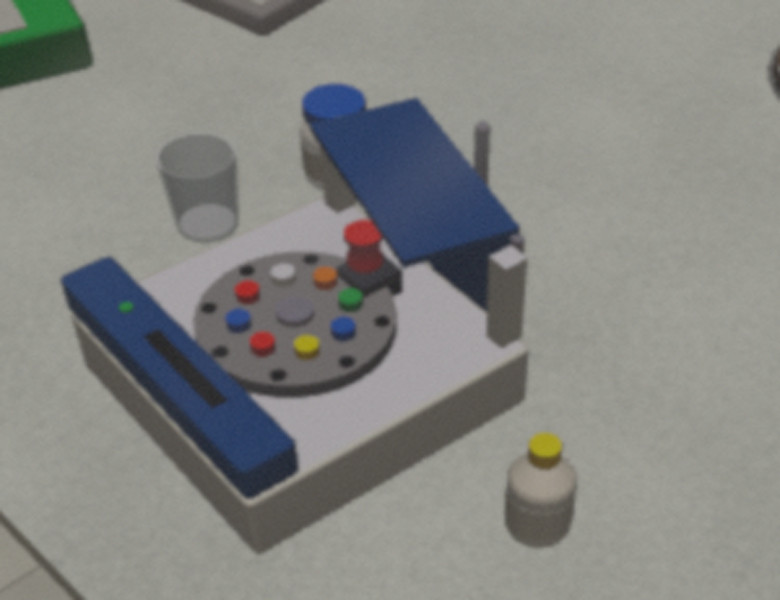

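```bash
python3 - <<'E'
from h import *
np.set_printoptions(precision=4,suppress=True)
c={}
A=[];V=[];H=[]
for cam in ["scene","side"]:
    d=np.load(f"{cam}_d.npy"); P=pts(cam,d)
    m=(abs(P[:,0]-.68)<.25)&(abs(P[:,1]+.03)<.25); P=P[m]
    top=P[(abs(P[:,2]-.168)<.005)]
    r=cv2.minAreaRect(top[:,:2].astype(np.float32)); print(cam,"visor",r, cv2.boxPoints(r).tolist())
    dk=P[(P[:,2]>.064)&(P[:,2]<.074)&(abs(P[:,1]+.04)<.17)&(P[:,0]>.55)]
    # drop outliers with opening
    im=np.zeros((400,400),np.uint8); ij=np.round((dk[:,:2]-[.5,-.25])*1000).astype(int); ok=((ij>=0)&(ij<400)).all(1); im[ij[ok,1],ij[ok,0]]=255
    im=cv2.morphologyEx(cv2.morphologyEx(im,cv2.MORPH_CLOSE,np.ones((9,9))),cv2.MORPH_OPEN,np.ones((9,9)))
    n,l,st,_=cv2.connectedComponentsWithStats(im); k=1+st[1:,4].argmax()
    q=np.argwhere(l==k)[:,::-1].astype(np.float32); r=cv2.minAreaRect(q); print("deck",r,(cv2.boxPoints(r)/1000+[.5,-.25]).tolist())
    rg=P[(abs(P[:,2]-.11)<.004)&(P[:,0]>.72)]; r=cv2.minAreaRect(rg[:,:2].astype(np.float32)); print("ridge",r[0],r[1],r[2])
    h=P[(P[:,2]>.09)&(P[:,2]<.159)&(P[:,0]<.64)]
    for x in h[::max(1,len(h)//30)]: print(x)
E
```

```text
scene visor ((0.6013638973236084, -0.06953318417072296), (0.1928103119134903, 0.09219589829444885), 70.6893539428711) [[0.525979220867157, -0.1452704221010208], [0.6129881739616394, -0.17575865983963013], [0.6767485737800598, 0.00620405375957489], [0.5897396206855774, 0.036692291498184204]]
deck ((197.47732543945312, 238.2231903076172), (129.826904296875, 200.8673553466797), 85.31410217285156) [[0.5920763537287712, -0.0682685524225235], [0.7922723293304443, -0.0846780389547348], [0.8028782904148102, 0.044714927673339844], [0.602682314813137, 0.06112441420555115]]
ridge (0.817973792552948, -0.08313554525375366) (0.25185632705688477, 0.04488265514373779) 85.10736083984375
[ 0.4889 -0.2782  0.0915]
[ 0.4969 -0.2584  0.092 ]
[ 0.5145 -0.2588  0.0922]
[ 0.5383 -0.2695  0.0902]
[ 0.5068 -0.0913  0.1582]
[ 0.5068 -0.0879  0.1449]
[ 0.506  -0.0883  0.1314]
[ 0.6027 -0.1655  0.129 ]
[ 0.6009 -0.1619  0.1223]
[ 0.6015 -0.1685  0.1107]
[ 0.6022 -0.1685  0.1031]
[ 0.6004 -0.1613  0.0983]
[0.5864 0.0035 0.1343]
[ 0.5855 -0.0051  0.1228]
[0.6025 0.0341 0.1575]
[ 0.584  -0.0062  0.1131]
[ 0.5789 -0
[... 1097 characters left out ...]
.1574]
[ 0.508  -0.0947  0.1416]
[ 0.5068 -0.0872  0.1375]
[ 0.51   -0.09    0.1258]
[ 0.5091 -0.0907  0.1141]
[ 0.5077 -0.0923  0.1015]
[ 0.519  -0.0953  0.0919]
[ 0.5649 -0.055   0.0935]
[0.5998 0.0323 0.158 ]
[0.6162 0.0326 0.1588]
[ 0.6313 -0.0575  0.0979]
[0.6175 0.0434 0.159 ]
[0.6025 0.0498 0.1555]
[0.6003 0.0501 0.1524]
[ 0.6358 -0.0486  0.0917]
[0.6153 0.0482 0.1488]
[0.6012 0.0483 0.1412]
[0.6195 0.0478 0.1423]
[0.6055 0.048  0.1348]
[0.6182 0.0375 0.1267]
[0.6079 0.0444 0.1252]
[0.5896 0.0381 0.1114]
[0.615  0.0489 0.1232]
[0.5909 0.0366 0.1027]
[0.6168 0.0483 0.1155]
[0.6028 0.0489 0.1079]
[0.6178 0.0462 0.1062]
[0.6016 0.0474 0.0983]
[0.608  0.0504 0.0976]
[0.6077 0.0501 0.0918]
```

The door starts about 0.25 rad ajar. The handle top is at about (325,155), the knob at (281,200), and nothing blocks a descent from above. My estimates (m): analyser origin (.590,-.062) with yaw -5°, hinge (.592,.030), handle (.504,-.093), knob (.650,-.068).

Request:
move_arm(
  rows=[
    [120,140,-280,5,0,0,-48],
    [120,140,-280,5,0,0,-48],
    [120,140,-280,5,0,0,-48],
    [120,140,-280,5,0,0,-48],
    [120,140,-280,5,0,0,-48],
    [120,140,-280,5,0,0,-48],
    [120,140,-280,5,0,0,-48],
    [120,140,-280,5,0,0,-48],
  ],
  squeeze=25,
)

```text
t: 1.47
tool_pos: [0.2976, 0.3207, 0.2096]
orientation: [0.523, 0.853, -0.0, 0.0]
wrist_force: [0.5, -0.0, 0.4]
grip_width: 0.045
grasp_force: 0.0
```

Request:
move_arm(
  rows=[
    [120,145,-292,0,0,0,-47],
    [120,145,-292,0,0,0,-47],
    [120,145,-292,0,0,0,-47],
    [120,145,-292,0,0,0,-47],
    [120,145,-292,0,0,0,-47],
    [120,145,-292,0,0,0,-47],
    [120,145,-292,0,0,0,-47],
    [120,145,-292,0,0,0,-47],
  ],
)

```text
t: 2.13
tool_pos: [0.4417, 0.0304, 0.2099]
orientation: [0.818, 0.575, 0.001, 0.0]
wrist_force: [1.2, 1.1, 0.9]
grip_width: 0.0456
grasp_force: 0.0
```

Request:
move_arm(
  rows=[
    [120,61,-120,0,0,0,0],
    [120,61,-120,0,0,0,0],
    [120,61,-120,0,0,0,0],
    [120,61,-120,0,0,0,0],
    [120,61,-120,0,0,0,0],
  ],
)

```text
t: 2.55
tool_pos: [0.5026, -0.0907, 0.2096]
orientation: [0.818, 0.575, -0.0, 0.001]
wrist_force: [-0.7, 0.5, -0.4]
grip_width: 0.0451
grasp_force: 0.0
```

```bash
python3 - <<'E'
from h import *
np.set_printoptions(precision=4,suppress=True)
s=env.observe(); print(s["t"],s["tool_pos"],s["orientation"])
p,d=env.get_image("wrist"); cv2.imwrite("pics/w1.png",p[...,::-1]); np.save("w1.npy",d); print(env.camera_info("wrist"))
for q in ["door_handle","plunger_knob"]:
  for o in env.boxes_of("wrist",q): print(q,o)
E
```

```text
2.55 [ 0.5026 -0.0907  0.2096] [ 0.818   0.5753 -0.0002  0.0012]
{'K': array([[371.6483,   0.    , 322.315 ],
       [  0.    , 371.6483, 232.4704],
       [  0.    ,   0.    ,   1.    ]]), 'mount': array([[-0.0004, -0.9555, -0.295 ,  0.0765],
       [ 1.    , -0.0007,  0.0007,  0.0011],
       [-0.0009, -0.295 ,  0.9555, -0.1699],
       [ 0.    ,  0.    ,  0.    ,  1.    ]])}
door_handle {'point': [440.4, 158.9], 'confidence': 0.81}
```

View pics/w1.png

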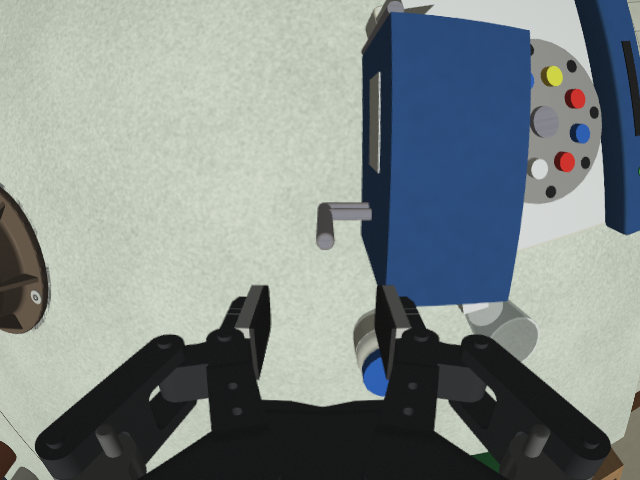

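The picture shows the handle's top end at about (325,241), between the fingers and slightly ahead of them in the image. The door normal is aligned with the closing axis. I'll compute the handle's position from this pixel.

```bash
cat >> h.py <<'E'
from scipy.spatial.transform import Rotation as R
def wray(px,z,pos,q):
    """world point at height z seen at wrist pixel px"""
    c=env.camera_info("wrist"); K=np.array(c["K"]); M=np.array(c["mount"])
    v=(np.array(px)-K[:2,2])/K[0,0]; r=np.linalg.norm(v); k=np.r_[v/r*np.sin(r),np.cos(r)]
    Rw=R.from_quat(q).as_matrix(); o=Rw@M[:3,3]+pos; k=Rw@M[:3,:3]@k
    return o+k*(z-o[2])/k[2]
E
python3 - <<'E'
from h import *
s=env.observe()
for px in [(325,242),(320,236),(330,247)]: print(px,np.round(wray(px,.158,s["tool_pos"],s["orientation"]),4), np.load("w1.npy")[px[1],px[0]])
E
```

```text
(325, 242) [ 0.5047 -0.0847  0.158 ] 0.23450063
(320, 236) [ 0.5031 -0.0799  0.158 ] 0.23521969
(330, 247) [ 0.5066 -0.0888  0.158 ] 0.2375626
```

Request:
move_arm(
  rows=[
    [165,2,4,0,0,0,0],
    [165,2,4,-10,0,0,0],
    [165,2,4,-25,0,0,0],
    [165,2,4,-40,0,0,0],
    [165,2,4,-52,0,0,0],
    [165,2,4,-62,0,0,0],
    [165,2,4,-72,0,0,0],
    [165,2,4,-72,0,0,0],
  ],
)

```text
t: 3.37
tool_pos: [0.5026, -0.0818, 0.1355]
orientation: [0.816, 0.578, -0.001, -0.001]
wrist_force: [-0.4, 1.5, 0.0]
grip_width: 0.0301
grasp_force: 0.0
```

Request:
move_arm(
  rows=[
    [255,0,0,0,0,0,0],
    [255,0,0,0,0,0,0],
    [255,0,0,0,0,0,0],
    [255,0,0,0,0,0,0],
  ],
  squeeze=20,
)

```text
t: 3.7
tool_pos: [0.5042, -0.0828, 0.1379]
orientation: [0.816, 0.578, 0.001, 0.0]
wrist_force: [-0.3, -0.1, 0.6]
grip_width: 0.0002
grasp_force: 0.0
```

```bash
python3 - <<'E'
from h import *
s=env.observe(); print(s["tool_pos"])
p,d=env.get_image("wrist"); cv2.imwrite("pics/w2.png",p[...,::-1]); np.save("w2.npy",d)
E
```

```text
[ 0.50420818 -0.08275638  0.1379175 ]
```

View pics/w2.png

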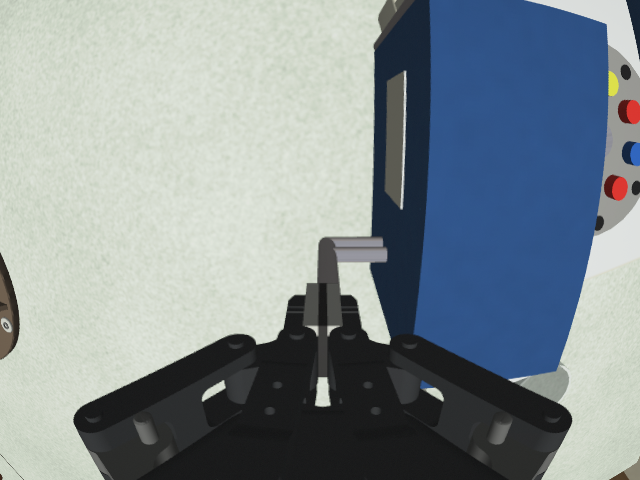

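The fingers closed on the near side of the bar, which shows beyond the closed tips at (327,265) and between the finger bases at (322,355). I'll locate it by depth.

```bash
python3 - <<'E'
from h import *
np.set_printoptions(precision=4,suppress=True)
s=env.observe();d=np.load("w2.npy")
c=env.camera_info("wrist"); K=np.array(c["K"]); M=np.array(c["mount"])
def tool(px,z):
    v=(np.array(px)-K[:2,2])/K[0,0]; r=np.linalg.norm(v); k=np.r_[v/r*np.tan(r),1]*z
    return M[:3,:3]@k+M[:3,3]
for px in [(327,250),(327,260),(327,270),(327,278),(330,265),(323,265),(322,295),(322,310),(322,335),(322,345),(322,355),(322,365),(322,390),(310,310),(335,310)]:
    print(px,d[px[1],px[0]],"tool",tool(px,d[px[1],px[0]]))
E
```

```text
(327, 250) 0.22641015 tool [-0.0005  0.0041  0.0433]
(327, 260) 0.21183802 tool [-0.0011  0.004   0.0279]
(327, 270) 0.20055464 tool [-0.0021  0.0038  0.0157]
(327, 278) 0.18807958 tool [-0.0012  0.0036  0.003 ]
(330, 265) 0.2054508 tool [-0.0014  0.0055  0.0211]
(323, 265) 0.2073615 tool [-0.0021  0.0017  0.0228]
(322, 295) 0.14011204 tool [ 0.0124  0.0011 -0.0431]
(322, 310) 0.12948075 tool [ 0.0121  0.0011 -0.0543]
(322, 335) 0.120908 tool [ 0.0081  0.0011 -0.0645]
(322, 345) 0.1218031 tool [ 0.0042  0.0011 -0.0648]
(322, 355) 0.12278736 tool [ 0.0001  0.0011 -0.065 ]
(322, 365) 0.12493065 tool [-0.0049  0.0011 -0.0643]
(322, 390) 0.37447524 tool [-0.1955  0.0009  0.138 ]
(310, 310) 0.12965086 tool [ 0.012  -0.0032 -0.0541]
(335, 310) 0.12971424 tool [ 0.0119  0.0057 -0.0541]
```

```bash
python3 - <<'E'
from h import *
np.set_printoptions(precision=4,suppress=True)
s=env.observe();print(env.tip_reach,s)
d=np.load("w2.npy")
print(d[270:330:4,312]);print(d[270:330:4,325])
d=np.load("w1.npy");print(d[280:380:6,258])
E
```

```text
0.008 {'t': 3.75, 'joint_pos': array([-0.4622,  0.3669,  0.686 ,  1.9737, -0.2948,  0.8995,  0.0376]), 'dq': array([ 0.0014,  0.0014, -0.0009,  0.0042,  0.0001, -0.0023,  0.002 ]), 'joint_torque': array([ -0.0169, -47.4852,   7.728 , -26.2031,   0.0141,   0.0001,
        -0.0033]), 'tool_pos': array([ 0.5041, -0.0827,  0.1378]), 'orientation': array([0.8163, 0.5776, 0.0004, 0.0002]), 'wrist_force': array([-0.3822, -0.221 ,  0.2446]), 'moment': array([ 0.0412, -0.0338, -0.0121]), 'grasp_force': 0.0, 'grip_width': 7.148264086384003e-05}
[0.333  0.3337 0.3353 0.3361 0.1483 0.1454 0.1427 0.1389 0.1355 0.1324
 0.1297 0.1274 0.1236 0.1224 0.1188]
[0.1999 0.1934 0.1876 0.1837 0.1482 0.1467 0.1428 0.1379 0.1356 0.131
 0.1309 0.1264 0.1249 0.1225 0.1197]
[0.4136 0.1496 0.1432 0.1384 0.1334 0.1302 0.1271 0.126  0.1249 0.1262
 0.126  0.1259 0.1259 0.1235 0.124  0.1234 0.1231]
```

By wrist depth, the bar is in line with the tool, but the fingertips end about 40 mm above where the stated geometry puts them. I'll check this with a fixed camera.

```bash
python3 - <<'E'
from h import *
np.set_printoptions(precision=4,suppress=True)
for cam in ["scene","side"]:
    p,d=env.get_image(cam)
    if cam=="scene": cv2.imwrite("pics/s2.png",cv2.resize(p[60:260,180:440,::-1],None,fx=3,fy=3,interpolation=2))
    P=pts(cam,d); m=(np.hypot(P[:,0]-.504,P[:,1]+.085)<.022); Q=P[m]
    for lo in np.arange(.08,.24,.01):
        q=Q[(Q[:,2]>=lo)&(Q[:,2]<lo+.01)]
        if len(q): print(cam,round(lo,2),len(q),q.mean(0))
E
```

```text
scene 0.09 4 [ 0.5046 -0.0862  0.0971]
scene 0.1 15 [ 0.507  -0.0885  0.1054]
scene 0.11 26 [ 0.5083 -0.0901  0.1155]
scene 0.12 20 [ 0.5081 -0.0901  0.1256]
scene 0.13 22 [ 0.5088 -0.0898  0.1346]
scene 0.14 19 [ 0.5087 -0.0885  0.145 ]
scene 0.15 21 [ 0.5085 -0.0903  0.1543]
scene 0.16 9 [ 0.5111 -0.0771  0.168 ]
scene 0.17 53 [ 0.51   -0.0775  0.1752]
scene 0.18 60 [ 0.511  -0.0785  0.185 ]
scene 0.19 68 [ 0.51   -0.0776  0.1945]
scene 0.2 50 [ 0.5095 -0.0751  0.2056]
scene 0.21 98 [ 0.5094 -0.0778  0.2155]
scene 0.22 60 [ 0.5115 -0.0786  0.2237]
scene 0.23 59 [ 0.5111 -0.0729  0.2346]
side 0.08 25 [ 0.509  -0.088   0.0858]
side 0.09 25 [ 0.5083 -0.0883  0.0936]
side 0.1 22 [ 0.5054 -0.0868  0.1057]
side 0.11 13 [ 0.5061 -0.0868  0.116 ]
side 0.12 18 [ 0.5063 -0.0878  0.1242]
side 0.13 25 [ 0.5055 -0.0874  0.1354]
side 0.14 18 [ 0.505  -0.088   0.1443]
side 0.15 22 [ 0.5054 -0.0871  0.1552]
side 0.16 2 [ 0.5074 -0.0752  0.1686]
side 0.17 41 [ 0.5073 -0.0741  0.1759]
side 0.18 51 [ 0.5069 -0.075   0.1853]
side 0.19 56 [ 0.5083 -0.0751  0.1951]
side 0.2 50 [ 0.5073 -0.0747  0.2052]
side 0.21 76 [ 0.5077 -0.0755  0.2153]
side 0.22 60 [ 0.5077 -0.0764  0.224 ]
side 0.23 31 [ 0.5099 -0.0712  0.2348]
```

View pics/s2.png

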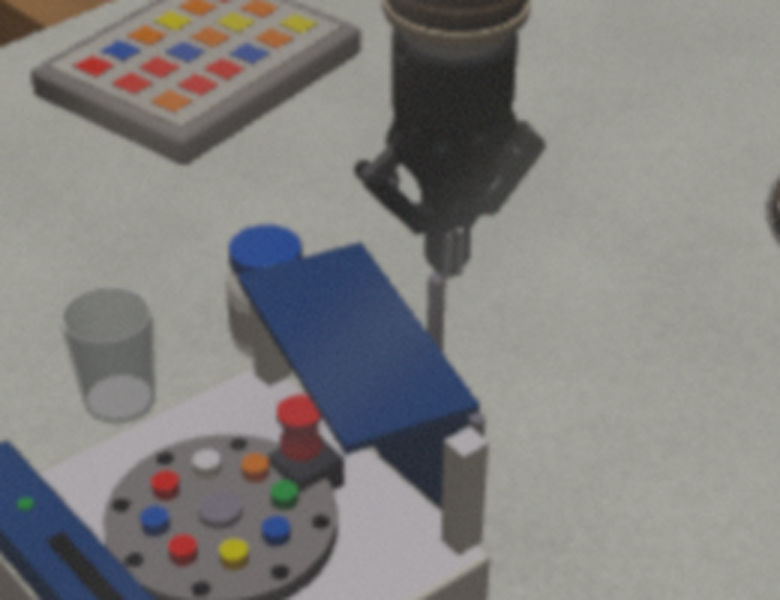

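Confirmed: the closed tips end at z ≈ 0.170, just above the bar, so they stand about 33 mm behind the TCP instead of 8 mm ahead of it. I'll use the measured geometry, which means reopening, shifting -8 mm in y and going 41 mm lower.

Request:
move_arm(
  rows=[
    [165,0,-8,2,0,0,0],
    [165,0,-8,2,0,0,0],
    [165,0,-8,2,0,0,0],
    [165,0,-8,-8,0,0,0],
    [165,0,-8,-20,0,0,0],
    [165,0,-8,-32,0,0,0],
    [165,0,-8,-42,0,0,0],
    [165,0,-8,-42,0,0,0],
  ],
)

```text
t: 4.52
tool_pos: [0.5079, -0.092, 0.0964]
orientation: [0.816, 0.577, 0.003, 0.003]
wrist_force: [0.8, -0.5, 13.8]
grip_width: 0.0302
grasp_force: 5.6
```

Request:
move_arm(
  rows=[
    [255,0,0,0,0,0,0],
    [255,0,0,0,0,0,0],
    [255,0,0,0,0,0,0],
    [255,0,0,0,0,0,0],
  ],
  squeeze=20,
)

```text
t: 4.85
tool_pos: [0.5041, -0.0906, 0.0952]
orientation: [0.816, 0.578, 0.0, 0.0]
wrist_force: [2.0, 0.6, 3.9]
grip_width: 0.0112
grasp_force: 20.8
```

```bash
python3 - <<'E'
import numpy as np
r=np.array([-.088,-.122])*1000
for base,n in [(0,8),(40,8)]:
    R=lambda a:(lambda c,s:np.array([[c,s],[-s,c]]))(np.cos(np.radians(a)),np.sin(np.radians(a)))
    for k in range(1,n+1): a=base+5*k; print(a-base,np.round(R(a)@r-R(base)@r))
E
```

```text
5 [-10.   8.]
10 [-20.  17.]
15 [-29.  27.]
20 [-36.  37.]
25 [-43.  49.]
30 [-49.  60.]
35 [-54.  73.]
40 [-58.  85.]
5 [-3. 13.]
10 [-4. 26.]
15 [-5. 39.]
20 [-4. 52.]
25 [-2. 65.]
30 [ 1. 78.]
35 [ 5. 90.]
40 [ 10. 102.]
```

Request:
move_arm(
  rows=[
    [255,-10,8,0,0,0,-5],
    [255,-20,17,0,0,0,-10],
    [255,-29,27,0,0,0,-15],
    [255,-36,37,0,0,0,-20],
    [255,-43,49,0,0,0,-25],
    [255,-49,60,0,0,0,-30],
    [255,-54,73,0,0,0,-35],
    [255,-58,85,0,0,0,-40],
  ],
)

```text
t: 5.52
tool_pos: [0.4461, -0.0051, 0.0953]
orientation: [0.965, 0.262, 0.001, 0.0]
wrist_force: [7.5, 1.4, -6.0]
grip_width: 0.011
grasp_force: 21.0
```

Request:
move_arm(
  rows=[
    [255,-3,13,0,0,0,-5],
    [255,-4,26,0,0,0,-10],
    [255,-5,39,0,0,0,-15],
    [255,-4,52,0,0,0,-20],
    [255,-2,65,0,0,0,-25],
    [255,1,78,0,0,0,-30],
    [255,5,90,0,0,0,-35],
    [255,10,102,0,0,0,-40],
  ],
)

```text
t: 6.18
tool_pos: [0.4564, 0.0964, 0.0953]
orientation: [0.996, -0.084, 0.001, 0.0]
wrist_force: [5.6, -4.3, -2.6]
grip_width: 0.0112
grasp_force: 21.3
```

Request:
move_arm(
  rows=[
    [170,0,0,0,0,0,0],
    [170,0,0,0,0,0,0],
    [170,0,0,5,0,0,0],
    [170,0,0,25,0,0,0],
    [170,0,0,50,0,0,0],
    [170,0,0,80,0,0,0],
    [120,0,0,110,0,0,0],
    [120,0,0,110,0,0,0],
  ],
)

```text
t: 6.85
tool_pos: [0.458, 0.0948, 0.2096]
orientation: [0.997, -0.083, 0.002, -0.001]
wrist_force: [1.5, 0.2, 1.0]
grip_width: 0.0449
grasp_force: 0.0
```

```bash
python3 - <<'E'
from h import *
np.set_printoptions(precision=4,suppress=True)
for cam in ["scene","side"]:
    p,d=env.get_image(cam); 
    if cam=="scene": cv2.imwrite("pics/s3.png",cv2.resize(p[60:310,160:440,::-1],None,fx=2.4,fy=2.4))
    P=pts(cam,d); t=P[(abs(P[:,2]-.168)<.005)&(P[:,0]>.38)&(P[:,0]<.7)&(abs(P[:,1])<.15)]
    r=cv2.minAreaRect(t[:,:2].astype(np.float32)); print(cam,r,cv2.boxPoints(r).tolist())
    for o in env.outline_of(cam,"plunger_knob")[:1]:
        Q=pts(cam,d,o["mask"]); Q=Q[Q[:,2]>.134]; print(o["confidence"],o["point"],len(Q),Q.mean(0),Q.min(0),Q.max(0))
s=env.observe(); print(s["t"],s["tool_pos"])
E
```

```text
scene ((0.4969850778579712, 0.0005114972591400146), (0.09539391845464706, 0.1919620782136917), 83.54918670654297) [[0.39625295996665955, -0.03609998896718025], [0.5869996547698975, -0.05766696855425835], [0.5977171659469604, 0.03712298348546028], [0.4069705009460449, 0.058689963072538376]]
0.82 [279.5, 200.4] 145 [ 0.6515 -0.0685  0.1379] [ 0.6347 -0.0835  0.1343] [ 0.6653 -0.0544  0.1417]
side ((0.4958024024963379, 0.0025162361562252045), (0.09720076620578766, 0.19278381764888763), 82.87539672851562) [[0.3941269814968109, -0.03375363349914551], [0.5854222774505615, -0.05766414850950241], [0.5974777936935425, 0.03878610581159592], [0.40618252754211426, 0.06269662082195282]]
0.62 [280.5, 200.1] 115 [ 0.6494 -0.066   0.1392] [ 0.6325 -0.0834  0.1341] [ 0.6643 -0.0522  0.1436]
7.05 [0.4548 0.096  0.2047]
```

View pics/s3.png

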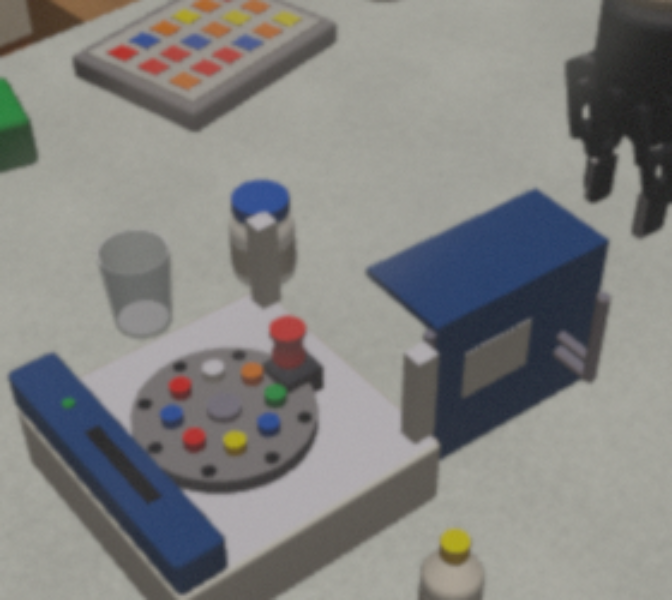

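The door stands open at about 1.60 rad, with the jar, beaker and bottle untouched. The knob is at (.650,-.067), its cap at (288,328) in the crop. Now I'll move above it.

Request:
move_arm(
  rows=[
    [75,0,-2,10,0,0,0],
    [75,194,-163,10,0,0,4],
    [75,194,-163,10,0,0,4],
    [75,194,-163,10,0,0,4],
    [75,194,-163,10,0,0,4],
    [75,194,-163,10,0,0,4],
    [75,194,-163,10,0,0,4],
    [75,194,-163,10,0,0,4],
  ],
)

```text
t: 7.72
tool_pos: [0.6512, -0.072, 0.2131]
orientation: [0.999, -0.049, -0.001, 0.001]
wrist_force: [-1.2, -0.1, 0.7]
grip_width: 0.0603
grasp_force: 0.0
```

Request:
move_arm(
  rows=[
    [75,0,0,-20,0,0,0],
    [75,0,0,-35,0,0,0],
    [75,0,0,-35,0,0,0],
  ],
)

```text
t: 7.97
tool_pos: [0.6472, -0.0671, 0.1754]
orientation: [0.999, -0.048, -0.004, -0.0]
wrist_force: [-0.4, 0.5, -1.0]
grip_width: 0.0606
grasp_force: 0.0
```

```bash
python3 - <<'E'
from h import *
np.set_printoptions(precision=4,suppress=True)
s=env.observe(); print(s["t"],s["tool_pos"],s["orientation"])
p,d=env.get_image("wrist"); cv2.imwrite("pics/w4.png",p[...,::-1])
c=env.camera_info("wrist"); K=np.array(c["K"]); M=np.array(c["mount"])
for o in env.outline_of("wrist","plunger_knob"):
    v,u=np.nonzero(o["mask"]&(d>0)); print(o["confidence"],o["point"],len(u))
    w=(np.stack([u,v],1)-K[:2,2])/K[0,0]; r=np.linalg.norm(w,axis=1)[:,None]; z=d[v,u][:,None]
    T=np.hstack([w/r*np.tan(r)*z,z])@M[:3,:3].T+M[:3,3]
    t=T[T[:,2]<np.percentile(T[:,2],3)+.008]
    print("top: tool",t.mean(0),t.min(0),t.max(0),"world",(R.from_quat(s["orientation"]).apply((t.min(0)+t.max(0))/2)+s["tool_pos"]))
E
```

```text
7.9667 [ 0.6472 -0.0671  0.1754] [ 0.9988 -0.0483 -0.0037 -0.    ]
0.74 [322.8, 238.3] 2329
top: tool [0.0049 0.0008 0.0373] [-0.0113 -0.0134  0.0352] [0.0195 0.0151 0.0423] world [ 0.6509 -0.0683  0.1367]
0.33 [564.8, 195.0] 5728
top: tool [0.0217 0.2213 0.0927] [-0.0117  0.1867  0.0883] [0.0553 0.2555 0.0981] world [ 0.6469 -0.2892  0.0821]
```

View pics/w4.png

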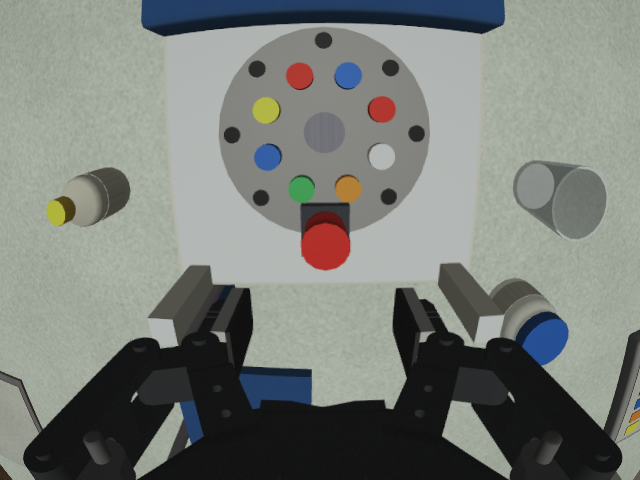

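The wrist view shows the knob cap at (325,246), centred between the fingers and about 4 mm ahead in x. I'll descend, with tips to end at about 107 mm, above the bracket and caps.

Request:
move_arm(
  rows=[
    [75,4,-1,-15,0,0,0],
    [75,4,-1,-35,0,0,0],
    [75,4,-1,-55,0,0,0],
    [75,4,-1,-72,0,0,0],
    [75,4,-1,-86,0,0,0],
    [75,4,-1,-96,0,0,0],
    [75,4,-1,-103,0,0,0],
    [75,4,-1,-103,0,0,0],
  ],
)

```text
t: 8.73
tool_pos: [0.6533, -0.0675, 0.0762]
orientation: [0.999, -0.047, -0.001, -0.0]
wrist_force: [-0.3, 0.1, 0.3]
grip_width: 0.0599
grasp_force: 0.0
```

Request:
move_arm(
  rows=[
    [255,0,0,0,0,0,0],
    [255,0,0,0,0,0,0],
    [255,0,0,0,0,0,0],
    [255,0,0,0,0,0,0],
    [255,0,0,0,0,0,0],
    [255,0,0,0,0,0,0],
  ],
  squeeze=70,
)

```text
t: 9.23
tool_pos: [0.6544, -0.0695, 0.0788]
orientation: [0.999, -0.048, 0.001, 0.001]
wrist_force: [-0.8, -3.9, 6.5]
grip_width: 0.0273
grasp_force: 68.4
```

Request:
move_arm(
  rows=[
    [255,0,0,3,0,0,0],
    [255,0,0,6,0,0,0],
    [255,0,0,9,0,0,0],
    [255,0,0,12,0,0,0],
    [255,0,0,14,0,0,0],
    [255,0,0,14,0,0,0],
  ],
  squeeze=90,
)

```text
t: 9.73
tool_pos: [0.6542, -0.0695, 0.0914]
orientation: [0.999, -0.048, 0.001, 0.001]
wrist_force: [4.9, -7.3, -10.9]
grip_width: 0.0264
grasp_force: 88.9
```

```bash
cat > k.py <<'E'
from h import *
np.set_printoptions(precision=4,suppress=True)
for cam in ["scene","side"]:
    p,d=env.get_image(cam); hsv=cv2.cvtColor(p,cv2.COLOR_RGB2HSV)
    m=((hsv[...,0]<8)|(hsv[...,0]>172))&(hsv[...,1]>130); P=pts(cam,d,m)
    P=P[np.hypot(P[:,0]-.65,P[:,1]+.067)<.03]; P=P[P[:,2]>.098]
    print(cam,len(P),P[:,2].min() if len(P) else 0,P[:,2].max() if len(P) else 0)
    cv2.imwrite(f"pics/{cam}_k{env.observe()['t']:.2f}.png",cv2.resize(p[130:280,200:400,::-1],None,fx=3.5,fy=3.5,interpolation=2))
s=env.observe(); print(s["t"],s["tool_pos"],s["wrist_force"],s["grip_width"],s["grasp_force"])
E
python3 k.py; ls pics
```

```text
scene 37 0.1476321665387923 0.16634295065111182
side 37 0.13227727835512393 0.2046946973093714
9.8333 [ 0.6542 -0.0695  0.0911] [ 3.8161 -7.9432 -9.9784] 0.02656159501553166 88.92617819277802
c0.png
s2.png
s3.png
scene0.png
scene_k9.78.png
side0.png
side_k9.83.png
w1.png
w2.png
w4.png
```

Request:
move_arm(
  rows=[
    [255,0,0,2,0,0,0],
    [255,0,0,4,0,0,0],
    [255,0,0,4,0,0,0],
  ],
)

```text
t: 10.08
tool_pos: [0.6542, -0.0695, 0.0952]
orientation: [0.999, -0.048, 0.001, 0.001]
wrist_force: [4.6, -7.9, -11.7]
grip_width: 0.0266
grasp_force: 89.0
```

Request:
move_arm(
  rows=[
    [255,0,0,1,0,0,0],
    [255,0,0,2,0,0,0],
    [255,0,0,2,0,0,0],
  ],
)

```text
t: 10.33
tool_pos: [0.6542, -0.0695, 0.097]
orientation: [0.999, -0.048, 0.001, 0.001]
wrist_force: [5.1, -7.7, -11.0]
grip_width: 0.0264
grasp_force: 89.0
```

Request:
move_arm(
  rows=[
    [255,0,0,1,0,0,0],
    [255,0,0,2,0,0,0],
    [255,0,0,2,0,0,0],
  ],
)

```text
t: 10.58
tool_pos: [0.654, -0.0695, 0.0973]
orientation: [0.999, -0.048, 0.0, 0.002]
wrist_force: [9.3, -9.3, -25.0]
grip_width: 0.0267
grasp_force: 91.0
```

Request:
move_arm(
  rows=[
    [255,0,0,0,0,0,0],
    [255,0,0,0,0,0,0],
    [255,0,0,0,0,0,0],
    [255,0,0,0,0,0,0],
  ],
)

```text
t: 10.92
tool_pos: [0.654, -0.0695, 0.0973]
orientation: [0.999, -0.048, 0.0, 0.002]
wrist_force: [9.8, -9.8, -24.6]
grip_width: 0.0263
grasp_force: 91.0
```

```bash
python3 k.py; mv pics/scene_k10*.png pics/final.png
```

```text
scene 41 0.15125044502737328 0.17793172101020116
side 32 0.13973953708398212 0.22426815761448138
11.0167 [ 0.654  -0.0694  0.0973] [ 10.4522  -9.8763 -25.6628] 0.026112564684128956 90.9648444049526
```

View pics/final.png

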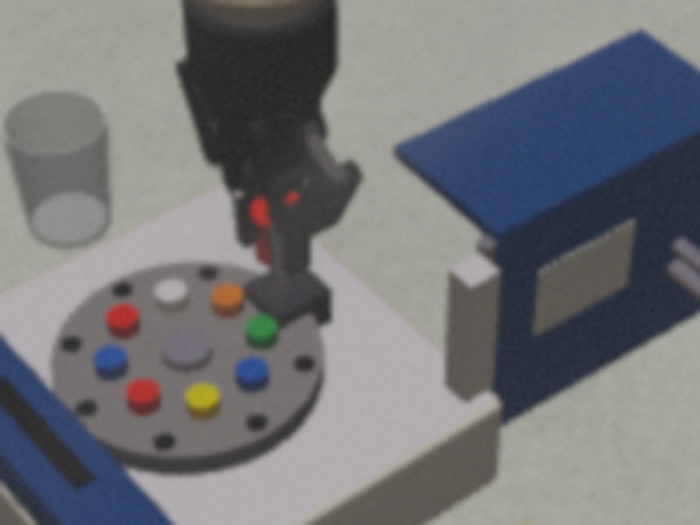

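The knob, at about (265,225), is clearly raised above its bracket and firmly gripped. The door is still wide open and the force is steady, so I'm handing in.

```bash
python3 -c "
from station import env
print(env.job_done())"
```

```text
the job is handed in; nothing more can be done
None
```

The door is open to about 1.6 rad, and the arm is still gripping the plunger knob, pulled up about 18 mm to its stop; the job was handed in at about 11 s, with the beaker, bottle and jar not touched.

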